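# Top up a chocolate box on the spring scale and hold up the pick-up flag

## Task

Add square chocolates from the marble slab to the empty part of the red box on the spring scale, only as many as it takes for the pointer to rest between the two ridges of the gauge by itself. Then call for pick-up: squeeze the button on the side of the black grip of the telescoping flag, pull the grip straight up past the first stop to the second stop, and finish while still holding it there fully extended (it is sprung and drops back if let go). Do not disturb the domed chocolate on the slab or the other things on the bench.

Things in the scene. Friction and masses are not known exactly. Their poses are not given: they have to be found in the camera images.
- pan (a joint): how far the scale pan has sunk (m): 0 top, 0.075 bottomed out. Rests at 0.011 to 0.031 at the start (contents vary); each square adds 0.020; settles in about 1 s. The pointer is between the ridges from 0.040 to 0.064: wider than one square's worth, so one or two squares always do it
- well (a point): centre of the floor of the empty part of the red box, which is fixed on the scale pan; moves down with it (105 mm above the bench at pan value 0). The empty part is 110 mm along x by 106 mm along y, rims 14 mm high; beside it at +y is a 46 mm wide strip already filled with chocolates (fixed, up to 30 mm above the floor). Axes: those of the scale, z up
- square1: loose square dark chocolate 30 x 30 x 26 mm high, 30 g; origin at the centre of its underside, z up, sides along x and y. It stands on the marble slab (6 mm thick, 216 x 80 mm), in a row of four places 50 mm apart along the slab's long (x) direction; slab and squares share about the same yaw; two sides (y) are free for fingers
- square2: the same as square1, another place in the row
- square3: the same as square1, another place in the row
- domed: pale round domed chocolate, 34 mm across, 22 mm high, in the same row as the squares; origin at the centre of its underside. Not to be moved
- grip: black grip block on top of the telescoping flag, 30 (x) x 44 (y) x 42 mm high; origin at the centre of its underside, 105 mm above the bench when retracted; z up. The round flat button (18 mm across) is in the middle of its +x face, 21 mm above the underside, standing out 6 mm; taking the block across x between the fingers presses it
- button (a joint): how far the button is pressed in (m), 0 to 0.005, 3 N to start and 6 N when fully in. Unless it is in by at least 0.003 to 0.004 a latch holds the grip down; once the grip is more than a few mm up the latch keeps the button in
- head (a joint): how far the upper section has come out (m), 0 to 0.045; it comes out first, about 4 N, and 0.045 is the first stop
- section (a joint): how far the lower section has come out (m), 0 to 0.045; it follows when the upper one is at its stop and the pull rises to about 7 to 9 N; 0.045 is the second stop, where the grip is 0.090 above its retracted height. Both slide back when let go
- ribbon: grey ribbon spool lying flat, 72 mm across, 32 mm high, origin at the centre of its underside; bystander
- jar: glass jar with a steel lid, 56 mm across, 85 mm high, origin at the centre of its underside; bystander
- tin: round metal tin, 68 mm across, 40 mm high, origin at the centre of its underside; bystander
- truffle: brown domed truffle, 30 mm across, 22 mm high, on the bench, origin at the centre of its underside; bystander
- cup: white bowl, 64 mm across, 50 mm high, origin at the centre of its underside; bystander
- scale: spring scale, steel base 150 (x) x 176 (y) x 18 mm, origin at the centre of its underside, fixed to the bench. At its +x side, 70 mm from the origin, stands the white gauge plate, 68 mm wide, 130 mm high, with two pairs of black ridges at its edges 48 and 78 mm above the bench; a 30 mm wide brass pointer on the pan moves down in front of its middle (115 mm above the bench at pan value 0)
- mast: foot and outer tube of the telescoping flag, fixed to the bench: round foot 90 mm across, 12 mm high, upright tube 36 mm across up to 95 mm; origin at the centre of its underside, the tube and the grip straight above it. A white flag plate 3 mm thick hangs beside the tube at the grip's +y side, 32 to 92 mm from the axis, its top edge 5 mm above the grip's underside
Mind the look-alikes: they are no part of the job. Leave any pink look-alike of the square1 alone.

How it is judged:
By the outcome, as a careful person would: the job done as asked, in the order asked, and still so for the second after the job is handed in, while the arm keeps its last pose, push and grip.
It also fails if it takes over 70 s, if anything falls off the work surface, if the arm or the gripper's body presses on something with over 40 N, if the wrist force passes 120 N, or if a joint passes its speed limit or range.

## Robot

A 6-joint arm with a two-finger parallel gripper is mounted at the origin on the work surface. World frame = base frame: x ahead of the robot, y to its left, z up, the work surface at z = 0. Lengths are in m, angles in rad, forces in N, time in s.
With the tool pointing down it reaches from about 0.375 to 0.9 m from the base axis. Payload 3.1 kg.
Tool frame: the origin (TCP) lies midway between the tips of the shut fingers; the grasp point (between the pads) lies 19 mm behind it (manip.grasp_offset is the distance from the TCP to the grasp point, in m); z points along the fingers, y is the line along which they close (so a half turn about z gives the same grasp; the last joint's range is limited). The gripper opens to 85 mm and grips with 20 to 120 N. Pads are 22 mm wide; open, the fingers measure 114 mm over their backs; the gripper's body (76 mm by 85 mm) begins 54 mm behind the grasp point. The pads swing forward as they close: fully open they stand 13 mm farther back than shut.
Start: joints at [1.147, 0.527, 1.433, -0, 1.181, -0.178], TCP at [0.151, 0.606, 0.231] pointing down, gripper open.
Joint ranges: [-3.08, 3.08], [-0.75, 2.2], [0.22, 2.44], [-1.43, 4.57], [0, 2.65], [-2.85, 2.85]. Speed limits (rad/s): [2.79, 2.79, 3.14, 3.14, 3.14, 3.14].

## Interface

Orientations are given as a unit quaternion [x, y, z, w].
In Python, from station import sensors, cams, order, manip gives the robot as it stands.
- The arm moves only by the tool move_arm, never from a script. Its argument "targets" is a list of rows, each an object of numbers: "dx", "dy", "dz": the shift along the world's x, y, z normalised to -1 to 1, where 1 is 25 mm; "rx", "ry", "rz": the turn, a rotation vector about the world's x, y, z normalised to -1 to 1, where 1 is 30 degrees. A call has exactly 10 rows; each row shifts and turns the commanded pose from where the row before left it; what a row does not reach is not made up. A row lasts 1/8 s, in which the tool goes at most 62.5 mm and 10.7 degrees, less where a joint would pass 70% of its speed; a pose out of reach is approached as far as the arm can. A call with a number of a shift or a turn outside -1 to 1 is refused whole. A call with a gripper value outside its range is refused whole. "claw" is the opening in per cent of the stroke, from 0 (shut) to 100 (fully open), set as the call begins (left out, the last holds). The fingers move at their own pace and stop on an object; "newtons" is the grip in N (left out, the last holds). Time passes only in rows, so rows that do not move let the fingers close, or fill a call up. It gives the time, the measured TCP pose, the force, the opening and the grip force at its end, in the units of the state.
- sensors.sense(): the state, without advancing time (a new reading comes with each control period).
- cams.snapshot(name): name is "side" or "top" or "wrist"; returns the picture (400x640x3 uint8, red, green, blue); there is no depth.
- cams.camera_model(name): a dict with "fx", "fy", "cx", "cy" (pixels), "distortion" ([k1, k2, p1, p2, k3] as OpenCV has them; the pictures are not rectified), "extrinsics" (4x4, takes a point from world to camera coordinates). Camera axes: x right, y down, z forward; pixel columns grow to the right and rows downward; lengths in m; the calibration is good to about 2 mm. A picture is of the moment at which its call begins: read the wrist's pose just before it. camera_model takes no time and is no camera call; for the wrist camera it gives the pose at the moment of the call.
- order.sign_off(): hands the job in; it is judged then, once.
The state is a dict: "t": time; "q": joint angles; "qd": joint speeds; "tau": joint torques, N m; "tcp_pos": TCP position; "tool_rot": TCP orientation; "force": force on the tool from outside, world axes, zero at the start; "ft_torque": the same for the moment, N m; "finger_gap": opening from 0.0 (shut) to 1.0 (fully open); "gripper_force": force on a finger pad.
Only numpy, scipy, OpenCV 4.12 (cv2) and the standard library are available. Lean on these libraries where they do the work, as an engineer would, in place of code of your own. Each camera call takes 0.05 s, during which the arm holds its last target. There are 200 camera calls.

## Working session

There is one attempt and no reset: what is moved stays moved. The work goes in short steps, Python scripts to look and compute and a tool call to move; the robot and the scene stay as the last step left them, time stands still between calls to the robot, and variables do not carry over. Pictures are saved under pics/ and viewed, at most 10 in all, crops included, and the job is handed in when it is done.

Besides the shell and the picture viewer there is one more tool, called after "Call:" as name([rows], argument=value, ...), one row to a line, values as JSON. move_arm: Moves the arm, as the interface text tells. Scaled input: -1 to 1 covers 25 mm each way for a shift and 30 degrees each way for a turn. Its arguments: {"type":"object","properties":{"targets":{"type":"array"},"claw":{"type":"number"},"newtons":{"type":"number"}},"required":["targets"]}

```bash
mkdir -p pics; cat > h.py <<'E'
import numpy as np, cv2, sys
sys.path.insert(0,'.')
from station import sensors, cams, order, manip
def snap(n,f=None):
    im=cams.snapshot(n); 
    if f: cv2.imwrite('pics/'+f,im[:,:,::-1])
    return im
def K(m): return np.array([[m['fx'],0,m['cx']],[0,m['fy'],m['cy']],[0,0,1.]]),np.array(m['distortion'],float)
def ray(m,uv):
    k,d=K(m); T=np.array(m['extrinsics']); p=cv2.undistortPoints(np.array([[uv]],float),k,d)[0,0]
    R=T[:3,:3]; return -R.T@T[:3,3], R.T@np.array([p[0],p[1],1])
def onz(m,uv,z):
    c,r=ray(m,uv); return c+r*(z-c[2])/r[2]
def proj(m,P):
    k,d=K(m); T=np.array(m['extrinsics']); return cv2.projectPoints(np.array([P],float),cv2.Rodrigues(T[:3,:3])[0],T[:3,3],k,d)[0][0,0]
def tri(m1,a,m2,b):
    c1,r1=ray(m1,a);c2,r2=ray(m2,b); s=np.linalg.lstsq(np.c_[r1,-r2],c2-c1,rcond=None)[0]
    p,q=c1+s[0]*r1,c2+s[1]*r2; return (p+q)/2,np.linalg.norm(p-q)
E
python3 - <<'E'
from h import *
snap('top','top0.png');snap('side','side0.png')
s=sensors.sense();print(s['t'],s['tcp_pos'],s['tool_rot'],s['finger_gap'])
for n in('top','side'):
    m=cams.camera_model(n);print(n,ray(m,(320,200)),m['fx'])
E
```

```text
0.1 [0.15116732 0.60579496 0.23042495] [ 1.22079665e-01  9.92519823e-01 -9.34560061e-04 -2.87763399e-04] 1.0007195685038424
top (array([ 0.50346717, -0.03351768,  0.97500671]), array([ 0.07119675, -0.01071764, -0.99751218])) 367.8847014574874
side (array([0.26061687, 0.57964055, 0.58943333]), array([ 0.38084677, -0.73237354, -0.56443545])) 361.25736541158693
```

View pics/top0.png

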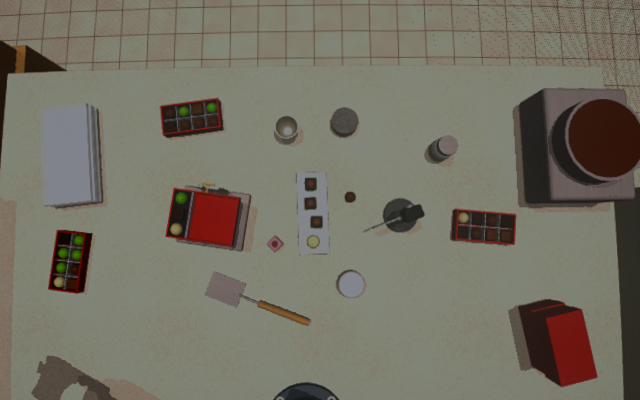

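View pics/side0.png

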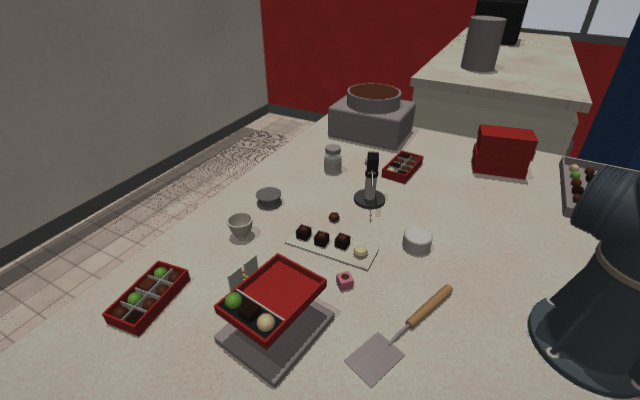

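The top view shows the red box on the scale at about (210,218), with its filled strip on the left. On the slab are dark squares at (311,184), (310,203) and (316,222) and the pale dome at (313,241). The mast and grip are at (405,215).

Things that could be mistaken for a target:
- **Squares:** pink cube (275,243), truffle (350,197), and the chocolates in the boxes at (192,117), (70,262) and (484,227).
- **Grip:** jar (443,150).

I'll check the choice in one close crop.

```bash
python3 - <<'E'
from h import *
im=cv2.imread('pics/top0.png'); c=cv2.resize(im[165:265,160:435],None,fx=2.9,fy=2.9,interpolation=cv2.INTER_CUBIC)
c=np.clip(c.astype(float)*1.5,0,255).astype(np.uint8)
cv2.imwrite('pics/crop0.png',c)
m=cams.camera_model('top')
g=im.max(2)
# dark squares on slab
mask=((g<75)).astype(np.uint8); mask[:, :298]=0; mask[:,328:]=0; mask[:170]=0; mask[250:]=0
n,l,st,ce=cv2.connectedComponentsWithStats(mask)
for i in range(1,n):
    if st[i][4]>20: print(st[i],ce[i].round(1),onz(m,ce[i],.028).round(4))
b,gg,r=[im[...,k].astype(int) for k in range(3)]
mk=((r>90)&(gg<50)&(b<50)).astype(np.uint8); mk[:,:185]=0;mk[:,250:]=0;mk[:180]=0;mk[255:]=0
cs=max(cv2.findContours(mk,0,2)[0],key=cv2.contourArea); rc=cv2.minAreaRect(cs); print(rc); print([onz(m,p,.1).round(4) for p in cv2.boxPoints(rc)])
# slab
mk=((im.min(2)>150)).astype(np.uint8); print('slab bright',im[215,325],im[215,335],im[260,313])
E
```

```text
[305 178  11  13 123] [309.9 184. ] [ 0.6129 -0.0181  0.028 ]
[304 197  12  13 112] [310. 203.] [ 0.5636 -0.0178  0.028 ]
[311 216  11  12 114] [316.1 221.5] [ 0.5158 -0.033   0.028 ]
((208.3107452392578, 217.52752685546875), (54.18636703491211, 50.26618957519531), 8.426968574523926)
[array([0.4776, 0.2966, 0.1   ]), array([0.5965, 0.2809, 0.1   ]), array([0.576 , 0.1511, 0.1   ]), array([0.458, 0.168, 0.1  ])]
slab bright [141 134 131] [118 134 131] [115 130 132]
```

View pics/crop0.png

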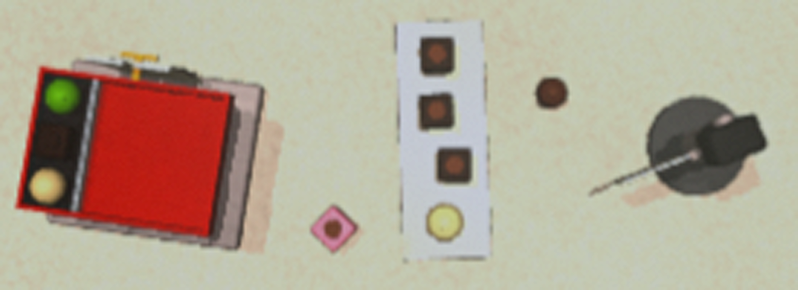

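The crop confirms the choice. Three dark squares sit on the slab at crop (436,55), (436,111) and (454,165), with the dome at (445,222) and the pink cube off the slab at (333,228). The box's strip is on the left, the gauge is at the top, and the flag is on the left of the mast. I'm moving over the box first for a wrist look.

Call:
move_arm([
  {"dx": 0.95, "dy": -0.96, "dz": 0.2, "rz": 0.27},
  {"dx": 0.95, "dy": -0.96, "dz": 0.2, "rz": 0.27},
  {"dx": 0.95, "dy": -0.96, "dz": 0.2},
  {"dx": 0.95, "dy": -0.96, "dz": 0.2},
  {"dx": 0.95, "dy": -0.96, "dz": 0.2},
  {"dx": 0.95, "dy": -0.96, "dz": 0.2},
  {"dx": 0.95, "dy": -0.96, "dz": 0.2},
  {"dx": 0.95, "dy": -0.96, "dz": 0.2},
  {"dx": 0.95, "dy": -0.96, "dz": 0.2},
  {"dx": 0.95, "dy": -0.96, "dz": 0.2},
], claw=100)

```text
schema error: expected keys dx, dy, dz, rx, ry, rz
```

Call:
move_arm([
  {"dx": 0.95, "dy": -0.96},
  {"dx": 0.95, "dy": -0.96},
  {"dx": 0.95, "dy": -0.96},
  {"dx": 0.95, "dy": -0.96},
  {"dx": 0.95, "dy": -0.96},
  {"dx": 0.95, "dy": -0.96},
  {"dx": 0.3, "dy": -1},
  {"dx": 0.3, "dy": -1},
  {"dx": 0.3, "dy": -1},
  {},
])

```text
schema error: expected keys dx, dy, dz, rx, ry, rz
```

```bash
python3 - <<'E'
from h import *
s=sensors.sense();print(s['t'],s['tcp_pos'],s['tool_rot'],s['q'],s['force'])
m=cams.camera_model('wrist'); snap('wrist','w1.png'); print(ray(m,(320,200)),m['fx'],m['distortion'])
for P in [(.564,-.018,.032),(.527,.218,.09),(s['tcp_pos'][0],s['tcp_pos'][1],.0)]: print(proj(m,P))
E
```

```text
0.1 [0.15116732 0.60579496 0.23042495] [ 1.22079665e-01  9.92519823e-01 -9.34560061e-04 -2.87763399e-04] [ 1.14752803e+00  5.28399393e-01  1.43374408e+00 -4.61385728e-06
  1.18140489e+00 -1.78496517e-01] [ 0.14161726 -0.5394772   0.04779388]
(array([0.0686724 , 0.62746676, 0.37291918]), array([ 0.32619702, -0.06135046, -0.94355761])) 278.76577189113925 [-0.02401012  0.          0.          0.          0.        ]
[ 59.8123641  444.77784953]
[140.77952438 453.77346   ]
[313.84702531 168.41494751]
```

View pics/w1.png

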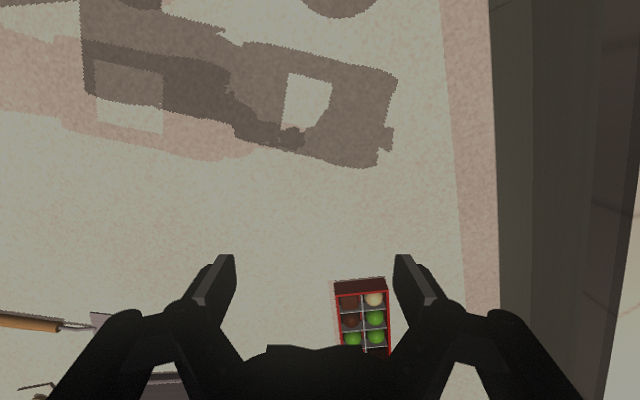

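The wrist picture shows only bare bench, with the fingers at the bottom; the image's downward direction is +x. Rows need all six keys, so I'm resending.

Call:
move_arm([
  {"dx": 0.95, "dy": -0.96, "dz": 0.2, "rx": 0, "ry": 0, "rz": 0.27},
  {"dx": 0.95, "dy": -0.96, "dz": 0.2, "rx": 0, "ry": 0, "rz": 0.27},
  {"dx": 0.95, "dy": -0.96, "dz": 0.2, "rx": 0, "ry": 0, "rz": 0},
  {"dx": 0.95, "dy": -0.96, "dz": 0.2, "rx": 0, "ry": 0, "rz": 0},
  {"dx": 0.95, "dy": -0.96, "dz": 0.2, "rx": 0, "ry": 0, "rz": 0},
  {"dx": 0.95, "dy": -0.96, "dz": 0.2, "rx": 0, "ry": 0, "rz": 0},
  {"dx": 0.95, "dy": -0.96, "dz": 0.2, "rx": 0, "ry": 0, "rz": 0},
  {"dx": 0.95, "dy": -0.96, "dz": 0.2, "rx": 0, "ry": 0, "rz": 0},
  {"dx": 0.95, "dy": -0.96, "dz": 0.2, "rx": 0, "ry": 0, "rz": 0},
  {"dx": 0.95, "dy": -0.96, "dz": 0.2, "rx": 0, "ry": 0, "rz": 0},
], claw=100)

```text
t: 1.4
tcp_pos: [0.3894, 0.3654, 0.2812]
tool_rot: [-0.019, 1.0, -0.0, -0.0]
force: [0.1, -0.4, 0.4]
finger_gap: 0.995
gripper_force: 0.0
```

Call:
move_arm([
  {"dx": 0.95, "dy": -0.96, "dz": 0, "rx": 0, "ry": 0, "rz": 0},
  {"dx": 0.95, "dy": -0.96, "dz": 0, "rx": 0, "ry": 0, "rz": 0},
  {"dx": 0.95, "dy": -0.96, "dz": 0, "rx": 0, "ry": 0, "rz": 0},
  {"dx": 0.95, "dy": -0.96, "dz": 0, "rx": 0, "ry": 0, "rz": 0},
  {"dx": 0.95, "dy": -0.96, "dz": 0, "rx": 0, "ry": 0, "rz": 0},
  {"dx": 0.95, "dy": -0.96, "dz": 0, "rx": 0, "ry": 0, "rz": 0},
  {"dx": 0.3, "dy": -1, "dz": 0, "rx": 0, "ry": 0, "rz": 0},
  {"dx": 0.3, "dy": -1, "dz": 0, "rx": 0, "ry": 0, "rz": 0},
  {"dx": 0.3, "dy": -1, "dz": 0, "rx": 0, "ry": 0, "rz": 0},
  {"dx": 0, "dy": 0, "dz": 0, "rx": 0, "ry": 0, "rz": 0},
])

```text
t: 2.65
tcp_pos: [0.5543, 0.1458, 0.2809]
tool_rot: [-0.018, 1.0, -0.0, -0.0]
force: [-0.3, 0.8, -0.2]
finger_gap: 0.998
gripper_force: 0.0
```

```bash
python3 - <<'E'
from h import *
s=sensors.sense();print(s['t'],s['tcp_pos'],s['tool_rot'],s['q'],s['force'])
m=cams.camera_model('wrist'); snap('wrist','w2.png'); np.save('m2.npy',m,allow_pickle=True); print(ray(m,(320,200)))
for P in [(.613,-.018,.032),(.564,-.018,.032),(.516,-.033,.032),(.527,.218,.09)]: print(proj(m,P))
E
```

```text
2.65 [0.5542835  0.14584251 0.28094652] [-1.76103904e-02  9.99844872e-01 -1.17507402e-04 -3.04802674e-04] [ 6.24984453e-02  4.03184538e-01  1.50522956e+00 -2.19786485e-04
  1.23379810e+00 -1.54344775e+00] [-0.29064383  0.77395116 -0.23384912]
(array([0.46928542, 0.14381448, 0.42346889]), array([ 0.33016182,  0.03298189, -0.94359669]))
[202.46789872 200.23884795]
[199.28125725 168.10926172]
[185.20288547 133.77179197]
[374.0191426 155.5627492]
```

View pics/w2.png

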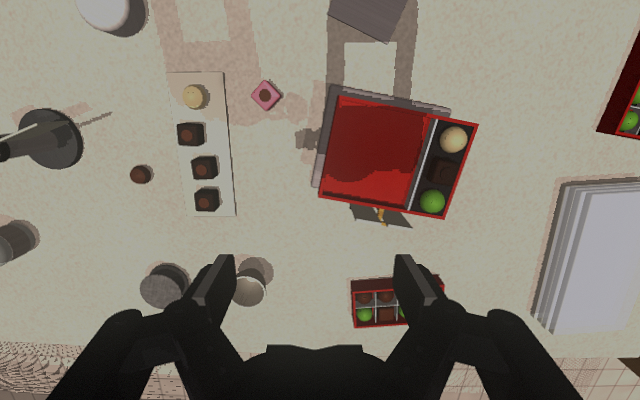

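The wrist view shows the box rim corners at (339,93), (478,124), (445,218) and (319,196). The three squares are at (206,200), (204,168) and (191,134), with the dome at (192,97). The slab's right edge runs from (223,72) to (236,215).

```bash
python3 - <<'E'
from h import *
m=cams.camera_model('wrist'); t=cams.camera_model('top'); im=cv2.imread('pics/w2.png')
f=lambda u,v:(160+u/2.9,165+v/2.9)
W=[(339,93),(478,124),(445,218),(319,196)]; T=[f(215,236),f(18,206),f(38,66),f(233,94)]
P=[]
for a,b in zip(W,T):
    p,e=tri(m,a,t,b); P.append(p); print(p.round(4),round(e,4), onz(m,a,.1).round(4), onz(t,b,.1).round(4))
# slab right edge, yaw
a,b=onz(m,(223,72),.006),onz(m,(236,215),.006); print('slab',a,b,np.degrees(np.arctan2(*(b-a)[[1,0]])))
# square tops: redish sprinkle decorations/dark mask
g=im.max(2); mask=(g<70).astype(np.uint8); mask[:,:170]=0;mask[:,222:]=0;mask[:118]=0;mask[216:]=0
n,l,st,ce=cv2.connectedComponentsWithStats(mask)
tc=[(309.9,184),(310,203),(316.1,221.5)]
for i in range(1,n):
    if st[i][4]>60:
        tt=min(tc,key=lambda q:np.linalg.norm(onz(t,q,.03)-onz(m,ce[i],.03))); print(st[i],ce[i].round(1),onz(m,ce[i],.022).round(4),'top',onz(t,tt,.03).round(4))
# mast/grip: top view dark blob
im=cv2.imread('pics/top0.png'); g=im.max(2); mk=(g<48).astype(np.uint8); mk[:,:398]=0; mk[:,428:]=0; mk[:195]=0; mk[235:]=0
cs=max(cv2.findContours(mk,0,2)[0],key=cv2.contourArea); rc=cv2.minAreaRect(cs); print(rc,[onz(t,p,.147).round(4) for p in cv2.boxPoints(rc)],onz(t,rc[0],.147))
print('foot',onz(t,f(692,146),.012), 'flag', onz(t,f(690,155),.11),onz(t,f(592,192),.11))
E
```

```text
[0.4548 0.1773 0.0296] 0.0012 [0.4578 0.1715 0.1   ] [0.4579 0.1616 0.1   ]
[0.4833 0.3113 0.1342] 0.002 [0.484  0.3315 0.1   ] [0.4834 0.3248 0.1   ]
[0.5975 0.3092 0.1081] 0.0039 [0.6002 0.3154 0.1   ] [0.599  0.3105 0.1   ]
[0.5768 0.152  0.0931] 0.0075 [0.5768 0.1548 0.1   ] [0.5741 0.1474 0.1   ]
slab [0.43298057 0.01787402 0.006     ] [0.64557372 0.02480648 0.006     ] 1.867701210502029
[177 123  28  23 461] [191.4 133.5] [ 0.5162 -0.0275  0.022 ] top [ 0.5158 -0.0331  0.03  ]
[191 157  27  22 425] [205.1 167. ] [ 0.5641 -0.0121  0.022 ] top [ 0.5634 -0.0179  0.03  ]
[195 189  25  22 410] [207.3 198.9] [ 0.6138 -0.0131  0.022 ] top [ 0.6126 -0.018   0.03  ]
((409.89300537109375, 214.0548858642578), (15.737918853759766, 26.22986602783203), 81.25383758544922) [array([ 0.5421, -0.2132,  0.147 ]), array([ 0.5504, -0.2724,  0.147 ]), array([ 0.5153, -0.2767,  0.147 ]), array([ 0.507 , -0.2176,  0.147 ])] [ 0.52865972 -0.2449036   0.147     ]
foot [ 0.52972622 -0.24954741  0.012     ] flag [ 0.51977575 -0.22573244  0.11      ] [ 0.49081343 -0.14544642  0.11      ]
```

Call:
move_arm([
  {"dx": 0.3, "dy": -0.82, "dz": -0.4, "rx": 0, "ry": 0, "rz": 0},
  {"dx": 0.3, "dy": -0.82, "dz": -0.4, "rx": 0, "ry": 0, "rz": 0},
  {"dx": 0.3, "dy": -0.82, "dz": -0.4, "rx": 0, "ry": 0, "rz": 0},
  {"dx": 0.3, "dy": -0.82, "dz": -0.4, "rx": 0, "ry": 0, "rz": 0},
  {"dx": 0.3, "dy": -0.82, "dz": -0.4, "rx": 0, "ry": 0, "rz": 0},
  {"dx": 0.3, "dy": -0.82, "dz": -0.4, "rx": 0, "ry": 0, "rz": 0},
  {"dx": 0.3, "dy": -0.8, "dz": -0.8, "rx": 0, "ry": 0, "rz": 0},
  {"dx": 0.26, "dy": -0.8, "dz": -1, "rx": 0, "ry": 0, "rz": 0},
  {"dx": 0, "dy": 0, "dz": -1, "rx": 0, "ry": 0, "rz": 0},
  {"dx": 0, "dy": 0, "dz": -1, "rx": 0, "ry": 0, "rz": 0},
])

```text
t: 3.95
tcp_pos: [0.6129, -0.0168, 0.1244]
tool_rot: [-0.019, 1.0, 0.0, -0.0]
force: [0.3, -0.0, 0.9]
finger_gap: 1.002
gripper_force: 0.0
```

```bash
python3 - <<'E'
from h import *
s=sensors.sense();print(s['t'],s['tcp_pos'],s['tool_rot'],s['qd'].round(3))
m=cams.camera_model('wrist'); im=snap('wrist','w3.png')
for P in [(.613,-.017,.032),(.564,-.017,.032)]: print(proj(m,P))
g=im.max(2); print(ray(m,(320,200)))
E
```

```text
3.95 [ 0.61288457 -0.01677038  0.12436122] [-1.85474724e-02  9.99827903e-01  1.02537638e-04 -3.80859068e-04] [ 0.007  0.272  0.14  -0.001 -0.413  0.002]
[312.67061147 202.852786  ]
[314.79501399 147.99856673]
(array([ 0.52791515, -0.01902161,  0.26689471]), array([ 0.32993628,  0.03399912, -0.94363947]))
```

View pics/w3.png

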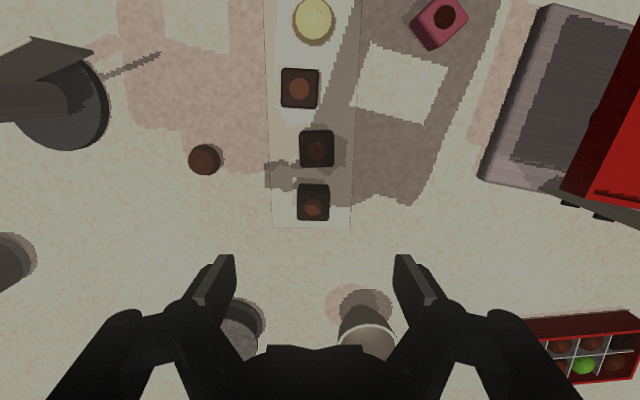

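The squares are at (313,202), (317,148) and (300,88); the first matches the prediction of (313,203) and sits centred between the fingers. Going down.

Call:
move_arm([
  {"dx": 0, "dy": 0, "dz": -0.9, "rx": 0, "ry": 0, "rz": 0},
  {"dx": 0, "dy": 0, "dz": -0.9, "rx": 0, "ry": 0, "rz": 0},
  {"dx": 0, "dy": 0, "dz": -0.9, "rx": 0, "ry": 0, "rz": 0},
  {"dx": 0, "dy": 0, "dz": -0.9, "rx": 0, "ry": 0, "rz": 0},
  {"dx": 0, "dy": 0, "dz": -0.6, "rx": 0, "ry": 0, "rz": 0},
  {"dx": 0, "dy": 0, "dz": -0.38, "rx": 0, "ry": 0, "rz": 0},
  {"dx": 0, "dy": 0, "dz": 0, "rx": 0, "ry": 0, "rz": 0},
  {"dx": 0, "dy": 0, "dz": 0, "rx": 0, "ry": 0, "rz": 0},
  {"dx": 0, "dy": 0, "dz": 0, "rx": 0, "ry": 0, "rz": 0},
  {"dx": 0, "dy": 0, "dz": 0, "rx": 0, "ry": 0, "rz": 0},
])

```text
t: 5.25
tcp_pos: [0.6133, -0.0157, 0.0124]
tool_rot: [-0.019, 1.0, -0.0, 0.001]
force: [0.4, -0.1, 0.0]
finger_gap: 1.002
gripper_force: 0.0
```

Call:
move_arm([
  {"dx": 0, "dy": 0, "dz": 0, "rx": 0, "ry": 0, "rz": 0},
  {"dx": 0, "dy": 0, "dz": 0, "rx": 0, "ry": 0, "rz": 0},
  {"dx": 0, "dy": 0, "dz": 0, "rx": 0, "ry": 0, "rz": 0},
  {"dx": 0, "dy": 0, "dz": 0, "rx": 0, "ry": 0, "rz": 0},
  {"dx": 0, "dy": 0, "dz": 0, "rx": 0, "ry": 0, "rz": 0},
  {"dx": 0, "dy": 0, "dz": 0, "rx": 0, "ry": 0, "rz": 0},
  {"dx": 0, "dy": 0, "dz": 0, "rx": 0, "ry": 0, "rz": 0},
  {"dx": 0, "dy": 0, "dz": 0, "rx": 0, "ry": 0, "rz": 0},
  {"dx": 0, "dy": 0, "dz": 0, "rx": 0, "ry": 0, "rz": 0},
  {"dx": 0, "dy": 0, "dz": 0.2, "rx": 0, "ry": 0, "rz": 0},
], claw=0, newtons=20)

```text
t: 6.5
tcp_pos: [0.6123, -0.0155, 0.0164]
tool_rot: [-0.019, 1.0, 0.0, -0.001]
force: [-0.3, 0.7, -0.5]
finger_gap: 0.349
gripper_force: 21.3
```

Call:
move_arm([
  {"dx": 0, "dy": 0, "dz": 0.6, "rx": 0, "ry": 0, "rz": 0},
  {"dx": 0, "dy": 0, "dz": 1, "rx": 0, "ry": 0, "rz": 0},
  {"dx": 0, "dy": 0, "dz": 1, "rx": 0, "ry": 0, "rz": 0},
  {"dx": 0, "dy": 0.4, "dz": 1, "rx": 0, "ry": 0, "rz": 0},
  {"dx": -0.4, "dy": 0.8, "dz": 1, "rx": 0, "ry": 0, "rz": -0.1},
  {"dx": -0.4, "dy": 1, "dz": 1, "rx": 0, "ry": 0, "rz": -0.1},
  {"dx": -0.4, "dy": 1, "dz": 0.7, "rx": 0, "ry": 0, "rz": -0.1},
  {"dx": -0.5, "dy": 1, "dz": 0.5, "rx": 0, "ry": 0, "rz": -0.05},
  {"dx": -0.5, "dy": 1, "dz": 0.3, "rx": 0, "ry": 0, "rz": 0},
  {"dx": -0.41, "dy": 1, "dz": 0.3, "rx": 0, "ry": 0, "rz": 0},
])

```text
t: 7.75
tcp_pos: [0.5469, 0.1402, 0.2032]
tool_rot: [0.073, 0.997, 0.0, 0.0]
force: [1.1, 0.3, -0.4]
finger_gap: 0.349
gripper_force: 21.3
```

Call:
move_arm([
  {"dx": 0, "dy": 1, "dz": 0, "rx": 0, "ry": 0, "rz": 0},
  {"dx": 0, "dy": 1, "dz": 0, "rx": 0, "ry": 0, "rz": 0},
  {"dx": 0, "dy": 0.7, "dz": 0, "rx": 0, "ry": 0, "rz": 0},
  {"dx": 0, "dy": 0.2, "dz": 0, "rx": 0, "ry": 0, "rz": 0},
  {"dx": 0, "dy": 0, "dz": 0, "rx": 0, "ry": 0, "rz": 0},
  {"dx": 0, "dy": 0, "dz": 0, "rx": 0, "ry": 0, "rz": 0},
  {"dx": 0, "dy": 0, "dz": -0.4, "rx": 0, "ry": 0, "rz": 0},
  {"dx": 0, "dy": 0, "dz": -0.6, "rx": 0, "ry": 0, "rz": 0},
  {"dx": 0, "dy": 0, "dz": -0.6, "rx": 0, "ry": 0, "rz": 0},
  {"dx": 0, "dy": 0, "dz": 0, "rx": 0, "ry": 0, "rz": 0},
])

```text
t: 9.0
tcp_pos: [0.5463, 0.2115, 0.1596]
tool_rot: [0.073, 0.997, -0.001, -0.002]
force: [-0.8, 0.0, 0.6]
finger_gap: 0.347
gripper_force: 21.3
```

```bash
python3 - <<'E'
from h import *
s=sensors.sense();print(s['t'],s['tcp_pos'],s['tool_rot'],s['finger_gap'],s['gripper_force'])
m=cams.camera_model('wrist'); im=snap('wrist','w4.png'); side=snap('side','side4.png')
a=im[:400,160:560]; b=side[215:385,180:380]
c=np.hstack([cv2.resize(a,(400,400)),cv2.resize(b,(400,340)).copy() if 0 else cv2.copyMakeBorder(cv2.resize(b,(400,340),interpolation=2),0,60,0,0,0)])
cv2.imwrite('pics/c4.png',c[:,:,::-1])
E
```

```text
9.0 [0.54629332 0.21146742 0.15962164] [ 7.26904314e-02  9.97351980e-01 -5.77396507e-04 -2.18984026e-03] 0.34743507311441457 21.312377750873566
```

View pics/c4.png

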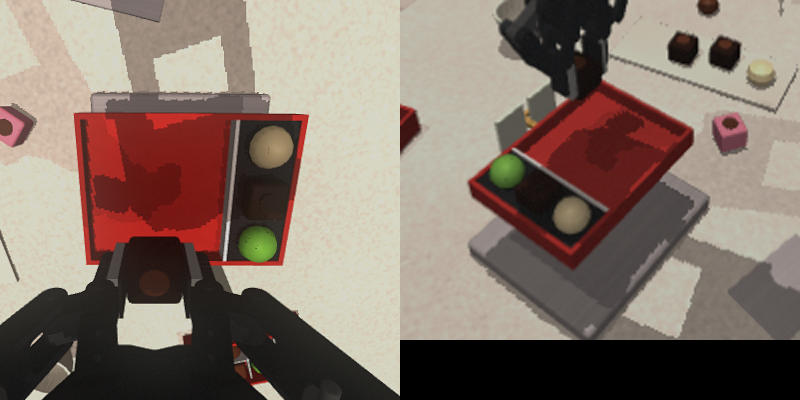

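The left half shows the box aligned with the gripper, with rim corners in full-image pixels at (235,115), (468,116), (441,265) and (248,263). The held square is over the +x half. The right half (side view) shows the rim corners at about (326,279), (267,341), (215,306) and (279,256), and the pointer by the gauge.

```bash
python3 - <<'E'
from h import *
m=cams.camera_model('wrist'); sd=cams.camera_model('side')
W=[(235,115),(468,116),(441,265),(248,263)]; S=[(326,279),(267,341),(215,306),(279,256)]
P=[]
for a,b in zip(W,S):
    p,e=tri(m,a,sd,b); P.append(p); print(p.round(4),round(e,4),onz(m,a,.1).round(4))
P=np.array(P); print(P.mean(0), [np.linalg.norm(P[i]-P[i-1]).round(3) for i in range(4)])
# inner corners of well: divider base
Q=np.array([onz(m,a,P.mean(0)[2]) for a in W]); print(Q.mean(0),[np.linalg.norm(Q[i]-Q[i-1]).round(3) for i in range(4)])
E
```

```text
[0.4627 0.1691 0.1034] 0.0019 [0.4635 0.1687 0.1   ]
[0.4845 0.3263 0.1081] 0.0044 [0.4875 0.3315 0.1   ]
[0.6002 0.3096 0.1061] 0.005 [0.6075 0.3128 0.1   ]
[0.5783 0.151  0.098 ] 0.0082 [0.5819 0.1514 0.1   ]
[0.53142358 0.23899723 0.10391413] [np.float64(0.117), np.float64(0.159), np.float64(0.117), np.float64(0.16)]
[0.53373972 0.24081293 0.10391413] [np.float64(0.117), np.float64(0.161), np.float64(0.119), np.float64(0.16)]
```

Call:
move_arm([
  {"dx": 0, "dy": 0, "dz": -0.6, "rx": 0, "ry": 0, "rz": 0},
  {"dx": 0, "dy": 0, "dz": -0.6, "rx": 0, "ry": 0, "rz": 0},
  {"dx": 0, "dy": 0, "dz": -0.5, "rx": 0, "ry": 0, "rz": 0},
  {"dx": 0, "dy": 0, "dz": -0.4, "rx": 0, "ry": 0, "rz": 0},
  {"dx": 0, "dy": 0, "dz": -0.3, "rx": 0, "ry": 0, "rz": 0},
  {"dx": 0, "dy": 0, "dz": -0.1, "rx": 0, "ry": 0, "rz": 0},
  {"dx": 0, "dy": 0, "dz": 0, "rx": 0, "ry": 0, "rz": 0},
  {"dx": 0, "dy": 0, "dz": 0, "rx": 0, "ry": 0, "rz": 0},
  {"dx": 0, "dy": 0, "dz": 0, "rx": 0, "ry": 0, "rz": 0},
  {"dx": 0, "dy": 0, "dz": 0, "rx": 0, "ry": 0, "rz": 0},
])

```text
t: 10.35
tcp_pos: [0.5478, 0.2119, 0.0996]
tool_rot: [0.073, 0.997, 0.0, 0.0]
force: [0.2, 0.2, 0.0]
finger_gap: 0.346
gripper_force: 21.3
```

Call:
move_arm([
  {"dx": 0, "dy": 0, "dz": 0, "rx": 0, "ry": 0, "rz": 0},
  {"dx": 0, "dy": 0, "dz": 0, "rx": 0, "ry": 0, "rz": 0},
  {"dx": 0, "dy": 0, "dz": 0, "rx": 0, "ry": 0, "rz": 0},
  {"dx": 0, "dy": 0, "dz": 0, "rx": 0, "ry": 0, "rz": 0},
  {"dx": 0, "dy": 0, "dz": 0.5, "rx": 0, "ry": 0, "rz": 0},
  {"dx": 0, "dy": 0, "dz": 1, "rx": 0, "ry": 0, "rz": 0},
  {"dx": 0, "dy": 0, "dz": 1, "rx": 0, "ry": 0, "rz": 0},
  {"dx": 0, "dy": 0, "dz": 1, "rx": 0, "ry": 0, "rz": 0},
  {"dx": 0, "dy": 0, "dz": 1, "rx": 0, "ry": 0, "rz": 0},
  {"dx": 0.3, "dy": -0.9, "dz": 0, "rx": 0, "ry": 0, "rz": 0},
], claw=55)

```text
t: 11.6
tcp_pos: [0.5565, 0.1906, 0.2153]
tool_rot: [0.071, 0.997, 0.001, 0.003]
force: [0.4, -1.1, 0.5]
finger_gap: 0.553
gripper_force: 0.0
```

```bash
python3 - <<'E'
from h import *
s=sensors.sense();print(s['t'],s['tcp_pos'],s['tool_rot'],s['finger_gap'])
m=cams.camera_model('wrist'); np.save('mw5.npy',m); im=snap('wrist','w5.png'); side=snap('side','side5.png')
a=im[:400,160:560]; b=side[215:385,180:380]
c=np.hstack([a,cv2.copyMakeBorder(cv2.resize(b,(400,340),interpolation=2),0,60,0,0,0)])
cv2.imwrite('pics/c5.png',c[:,:,::-1])
E
```

```text
11.6 [0.55645204 0.19058723 0.21530979] [7.13350709e-02 9.97447447e-01 8.53710131e-04 3.02817243e-03] 0.553484932187133
```

View pics/c5.png

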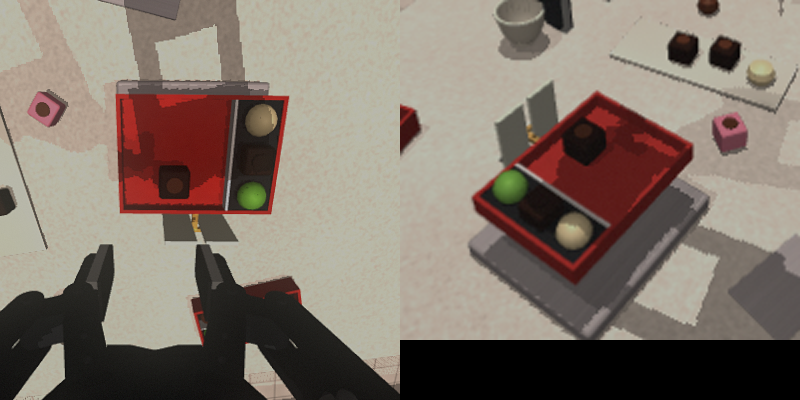

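The square stands in the well at (174,182), and the side view shows the pan has sunk. I'm measuring the pan height from the rim corners and the brass pointer.

```bash
python3 - <<'E'
from h import *
m=cams.camera_model('wrist'); sd=cams.camera_model('side'); tp=cams.camera_model('top')
im=snap('wrist','w6.png'); side=snap('side','side6.png'); top=snap('top','top6.png'); s4=cv2.imread('pics/side4.png') if 0 else cv2.imread('pics/side0.png')[:,:,::-1]
def blob(im,f,box):
    u0,v0,u1,v1=box; a=im[v0:v1,u0:u1].astype(int); mk=f(a[...,0],a[...,1],a[...,2]).astype(np.uint8)
    n,l,st,ce=cv2.connectedComponentsWithStats(mk)
    if n<2: return None
    i=1+st[1:,4].argmax(); return ce[i]+[u0,v0],st[i]
G=lambda r,g,b:(g>r*1.5)&(g>b*1.5)&(g>60)
Y=lambda r,g,b:(r>90)&(r>b*2.0)&(g>b*1.5)&(g>r*.5)&(g<r*.95)
g1=blob(im,G,(160,150,560,260)); g2=blob(side,G,(180,215,300,385)); g0=blob(s4,G,(180,215,300,385)); gt=blob(top,G,(165,180,260,255)); gt0=blob(cv2.imread('pics/top0.png')[:,:,::-1],G,(165,180,260,255))
print('green',g1,g2,g0,gt,gt0); print(tri(m,g1[0],sd,g2[0]),'t-s now',tri(tp,gt[0],sd,g2[0]),'t-s start',tri(tp,gt0[0],sd,g0[0]))
b1=blob(im,Y,(310,200,420,245)); b2=blob(side,Y,(220,250,270,300)); b0=blob(s4,Y,(220,250,270,300)); print('brass',b1,b2,b0)
if b1 and b2: print(tri(m,b1[0],sd,b2[0]))
W=[(278,97),(447,97),(430,213),(281,212)]
# vertical px sensitivity
for z in(.08,.09,.1): print(z,[proj(sd,(x,y,z)).round(1) for x,y in((.4627,.1691),(.4845,.3263),(.6002,.3096))])
a=side[220:350,205:335]; b=im[85:250,265:460]
cv2.imwrite('pics/c6.png',np.hstack([cv2.resize(a,(400,400),interpolation=2),cv2.resize(b,(400,338),interpolation=2) if 0 else cv2.copyMakeBorder(cv2.resize(b,(400,338),interpolation=2),0,62,0,0,0)])[:,:,::-1])
E
```

```text
green None None None None (array([180.44827586, 197.47126437]), array([11, 13, 10, 10, 87], dtype=int32))Traceback (most recent call last):
  File "<stdin>", line 12, in <module>
TypeError: 'NoneType' object is not subscriptable
```

```bash
python3 - <<'E'
from h import *
m=cams.camera_model('wrist'); sd=cams.camera_model('side'); tp=cams.camera_model('top')
rd=lambda f:cv2.imread('pics/'+f)
def blob(f,lo,hi,box):
    u0,v0,u1,v1=box; mk=cv2.inRange(cv2.cvtColor(rd(f)[v0:v1,u0:u1],cv2.COLOR_BGR2HSV),lo,hi)
    n,l,st,ce=cv2.connectedComponentsWithStats(mk)
    if n<2: return np.array([np.nan]*2),0
    i=1+st[1:,4].argmax(); return ce[i]+[u0,v0],st[i][4]
G=((40,100,50),(75,255,255)); Y=((15,120,60),(32,255,255))
bw,bs,bt=(160,150,560,260),(180,215,300,385),(165,180,260,255)
g={k:blob(f,*G,b) for k,f,b in(('w6','w6.png',bw),('s6','side6.png',bs),('t6','top6.png',bt),('s0','side0.png',bs),('t0','top0.png',bt))}
print(g)
print('now',tri(m,g['w6'][0],sd,g['s6'][0]),tri(tp,g['t6'][0],sd,g['s6'][0]),'start',tri(tp,g['t0'][0],sd,g['s0'][0]))
p={k:blob(f,*Y,b) for k,f,b in(('w6','w6.png',(310,212,420,245)),('s6','side6.png',(225,250,270,300)),('s0','side0.png',(225,250,270,300)),('t6','top6.png',(195,178,225,194)),('t0','top0.png',(195,178,225,194)))}
print(p); print('brass now',tri(m,p['w6'][0],sd,p['s6'][0]),tri(tp,p['t6'][0],sd,p['s6'][0]),'start',tri(tp,p['t0'][0],sd,p['s0'][0]))
# calibration check on square still on slab & jar-less reference: pink top in top/side
E
```

```text
{'w6': (array([414.80606061, 195.97878788]), np.int32(660)), 's6': (array([234.75565611, 308.05882353]), np.int32(221)), 't6': (array([nan, nan]), 0), 's0': (array([233.05726872, 300.08810573]), np.int32(227)), 't0': (array([180.83809524, 197.48571429]), np.int32(105))}
 ** On entry to DLASCL parameter number  4 had an illegal value
 ** On entry to DLASCL parameter number  4 had an illegal value
 ** On entry to DLASCL parameter number  4 had an illegal value
 ** On entry to DLASCL parameter number  4 had an illegal value
 ** On entry to DLASCL parameter number  5 had an illegal value
 ** On entry to DLASCL parameter number  4 had an illegal valueTraceback (most recent call last):
  File "<stdin>", line 13, in <module>
  File "h.py", line 17, in tri
    c1,r1=ray(m1,a);c2,r2=ray(m2,b); s=np.linalg.lstsq(np.c_[r1,-r2],c2-c1,rcond=None)[0]
                                       ~~~~~~~~~~~~~~~^^^^^^^^^^^^^^^^^^^^^^^^^^^^^^^^
    x, resids, rank, s = _umath_linalg.lstsq(a, b, rcond,
                         ~~~~~~~~~~~~~~~~~~~^^^^^^^^^^^^^
                                             signature=signature)
                                             ^^^^^^^^^^^^^^^^^^^^
    raise LinAlgError("SVD did not converge in Linear Least Squares")
numpy.linalg.LinAlgError: SVD did not converge in Linear Least Squares
```

```bash
sed -i '/^def tri/a\    if np.isnan([*a,*b]).any(): return None' h.py; python3 - <<'E'
from h import *
m=cams.camera_model('wrist'); sd=cams.camera_model('side'); tp=cams.camera_model('top')
rd=lambda f:cv2.imread('pics/'+f)
def blob(f,lo,hi,box):
    u0,v0,u1,v1=box; mk=cv2.inRange(cv2.cvtColor(rd(f)[v0:v1,u0:u1],cv2.COLOR_BGR2HSV),lo,hi)
    n,l,st,ce=cv2.connectedComponentsWithStats(mk)
    if n<2: return np.array([np.nan]*2),0
    i=1+st[1:,4].argmax(); return ce[i]+[u0,v0],st[i][4]
print('green now',tri(m,(414.8,196),sd,(234.76,308.06)),'start',tri(tp,(180.84,197.5),sd,(233.06,300.09)))
Y=((15,110,50),(34,255,255))
p={k:blob(f,*Y,b) for k,f,b in(('w6','w6.png',(310,212,420,245)),('s6','side6.png',(225,250,270,300)),('s0','side0.png',(225,250,270,300)),('t0','top0.png',(195,178,225,194)))}
print(p,'brass now',tri(m,p['w6'][0],sd,p['s6'][0]),'start',tri(tp,p['t0'][0],sd,p['s0'][0]))
# green ball sensitivity in side view
P=tri(tp,(180.84,197.5),sd,(233.06,300.09))[0]
print('20mm drop ->',proj(sd,P),proj(sd,P-[0,0,.02]))
# calibration check: third square, top in both (w6 may not show) -> pink cube deco via top+side; domed on slab
D=((22,60,120),(34,200,255))
for f,c,b in(('top0.png',tp,(300,232,326,252)),('side0.png',sd,(345,240,375,262))): print(blob(f,*D,b))
a,b=blob('top0.png',*D,(300,232,326,252))[0],blob('side0.png',*D,(345,240,375,262))[0]; print('dome',tri(tp,a,sd,b))
E
```

```text
green now (array([0.57331493, 0.28995123, 0.09155006]), np.float64(0.002109573302022391)) start (array([0.57533415, 0.28815237, 0.10940952]), np.float64(0.0018461008476163714))
{'w6': (array([358.18518519, 223.42592593]), np.int32(108)), 's6': (array([245.36363636, 282.13636364]), np.int32(22)), 's0': (array([244.04347826, 274.34782609]), np.int32(23)), 't0': (array([207.66666667, 184.125     ]), np.int32(24))} brass now (array([0.59625147, 0.23136633, 0.08778174]), np.float64(0.001344700780353276)) start (array([0.60520807, 0.2256085 , 0.09938961]), np.float64(0.004048311488100333))
20mm drop -> [233.614479   300.16241435] [235.20948751 307.95007926]
(array([312.78571429, 241.02857143]), np.int32(70))
(array([360.01666667, 248.48333333]), np.int32(60))
dome (array([ 0.46720071, -0.02345403,  0.02162793]), np.float64(0.0031164269486730015))
```

```bash
python3 - <<'E'
from h import *
side=cv2.imread('pics/side6.png'); im=cv2.imread('pics/w6.png')
a=side[240:320,215:275]; a=cv2.resize(a,(390,520),interpolation=2); b=cv2.resize(im[195:265,320:400],(400,350),interpolation=2)
sd=cams.camera_model('side'); m=cams.camera_model('wrist')
# ridge heights at gauge plate edges (local y +-34), plate centre 70mm along scale x
e=np.array([.989,-.148]); n=np.array([.148,.989]); 
c=np.hstack([a,cv2.copyMakeBorder(b,0,170,0,0,0)]); c=np.clip(c*1.4,0,255).astype(np.uint8)
cv2.imwrite('pics/c6.png',c)
C=np.array([.530,.238])
for o in(70,):
  for y in(-.034,-.015,.015,.034):
    for z in(.13,.078,.048): 
      P=[*(C+e*.07+n*y),z]; q=proj(sd,P); w=proj(m,P); print(y,z,((q-[215,240])*6.5).round(),((w-[320,195])*5+[390,0]).round())
E
```

```text
-0.034 0.13 [268.  88.] [411. 258.]
-0.034 0.078 [285. 217.] [403. 141.]
-0.034 0.048 [295. 287.] [399.  89.]
-0.015 0.13 [220. 125.] [515. 259.]
-0.015 0.078 [240. 255.] [490. 141.]
-0.015 0.048 [251. 325.] [479.  89.]
0.015 0.13 [141. 187.] [681. 259.]
0.015 0.078 [165. 318.] [629. 141.]
0.015 0.048 [178. 389.] [606.  90.]
0.034 0.13 [ 88. 229.] [785. 259.]
0.034 0.078 [115. 360.] [716. 142.]
0.034 0.048 [129. 431.] [686.  90.]
```

View pics/c6.png

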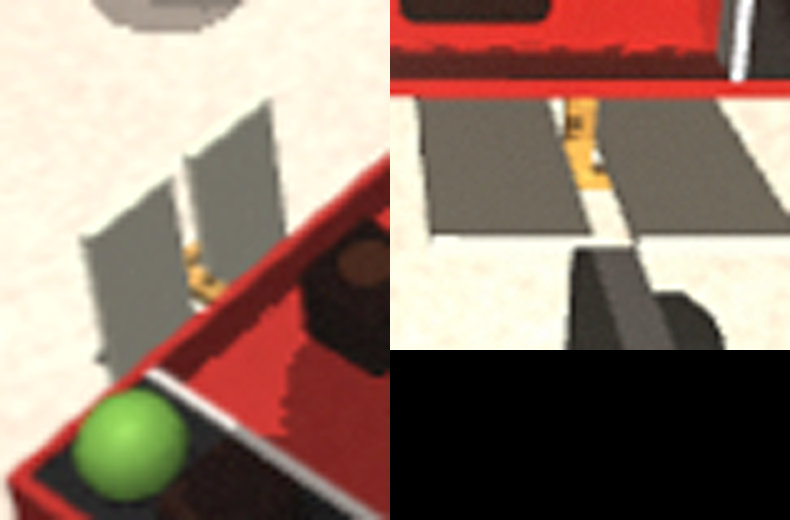

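The crop shows the brass pointer in the gauge slot at about (192,255), well above the upper ridge level (about v=295 at the slot). That puts pan at about 0.03, consistent with the rim and green ball estimates, so a second square is needed. I'm fetching the middle one.

Call:
move_arm([
  {"dx": 0, "dy": -0.7, "dz": 0, "rx": 0, "ry": 0, "rz": 0.1},
  {"dx": 0, "dy": -1, "dz": 0, "rx": 0, "ry": 0, "rz": 0.1},
  {"dx": 0, "dy": -1, "dz": 0, "rx": 0, "ry": 0, "rz": 0.1},
  {"dx": 0, "dy": -1, "dz": 0, "rx": 0, "ry": 0, "rz": 0.05},
  {"dx": 0.1, "dy": -1, "dz": -0.2, "rx": 0, "ry": 0, "rz": 0},
  {"dx": 0.1, "dy": -1, "dz": -0.5, "rx": 0, "ry": 0, "rz": 0},
  {"dx": 0.1, "dy": -1, "dz": -0.8, "rx": 0, "ry": 0, "rz": 0},
  {"dx": 0, "dy": -0.8, "dz": -1, "rx": 0, "ry": 0, "rz": 0},
  {"dx": 0, "dy": -0.5, "dz": -1, "rx": 0, "ry": 0, "rz": 0},
  {"dx": 0, "dy": -0.2, "dz": -0.6, "rx": 0, "ry": 0, "rz": 0},
], claw=100)

```text
t: 13.1
tcp_pos: [0.562, -0.0155, 0.1078]
tool_rot: [-0.019, 1.0, 0.0, -0.001]
force: [-0.6, 0.5, 0.5]
finger_gap: 1.0
gripper_force: 0.0
```

```bash
python3 - <<'E'
from h import *
s=sensors.sense();print(s['t'],s['tcp_pos'],s['tool_rot'],s['qd'].round(2))
m=cams.camera_model('wrist'); im=snap('wrist','w7.png')
c=proj(m,(.564,-.016,.032)); print(c)
hs=cv2.cvtColor(im,cv2.COLOR_RGB2HSV); g=im.max(2)
for th in(60,80):
    mk=(g<th).astype(np.uint8); mk[:,:270]=0; mk[:,370:]=0; mk[250:]=0
    n,l,st,ce=cv2.connectedComponentsWithStats(mk)
    for i in range(1,n):
        if st[i][4]>150: print(th,st[i],ce[i].round(1),onz(m,ce[i],.028).round(4))
E
```

```text
13.1 [ 0.56195625 -0.01551355  0.10784953] [-1.87366846e-02  9.99823755e-01  4.01654275e-04 -1.11097689e-03] [-0.06  0.17  0.06  0.   -0.26 -0.07]
[312.14887879 211.80483008]
60 [ 277  134   38   41 1233] [296.1 153.7] [ 0.5162 -0.0306  0.028 ]
60 [ 295  189   35   40 1214] [312.7 208. ] [ 0.562  -0.0156  0.028 ]
80 [ 277  133   39   42 1406] [295.7 153.9] [ 0.5163 -0.0309  0.028 ]
80 [ 295  189   35   40 1281] [312.4 208. ] [ 0.5621 -0.0159  0.028 ]
```

Call:
move_arm([
  {"dx": 0.02, "dy": 0, "dz": -0.9, "rx": 0, "ry": 0, "rz": 0},
  {"dx": 0, "dy": 0, "dz": -0.9, "rx": 0, "ry": 0, "rz": 0},
  {"dx": 0, "dy": 0, "dz": -0.9, "rx": 0, "ry": 0, "rz": 0},
  {"dx": 0, "dy": 0, "dz": -0.6, "rx": 0, "ry": 0, "rz": 0},
  {"dx": 0, "dy": 0, "dz": -0.3, "rx": 0, "ry": 0, "rz": 0},
  {"dx": 0, "dy": 0, "dz": -0.1, "rx": 0, "ry": 0, "rz": 0},
  {"dx": 0, "dy": 0, "dz": 0, "rx": 0, "ry": 0, "rz": 0},
  {"dx": 0, "dy": 0, "dz": 0, "rx": 0, "ry": 0, "rz": 0},
  {"dx": 0, "dy": 0, "dz": 0, "rx": 0, "ry": 0, "rz": 0},
  {"dx": 0, "dy": 0, "dz": 0, "rx": 0, "ry": 0, "rz": 0},
])

```text
t: 14.4
tcp_pos: [0.5633, -0.0157, 0.0171]
tool_rot: [-0.019, 1.0, -0.0, 0.0]
force: [-0.4, -0.5, -0.5]
finger_gap: 0.999
gripper_force: 0.0
```

Call:
move_arm([
  {"dx": 0, "dy": 0, "dz": 0, "rx": 0, "ry": 0, "rz": 0},
  {"dx": 0, "dy": 0, "dz": 0, "rx": 0, "ry": 0, "rz": 0},
  {"dx": 0, "dy": 0, "dz": 0, "rx": 0, "ry": 0, "rz": 0},
  {"dx": 0, "dy": 0, "dz": 0, "rx": 0, "ry": 0, "rz": 0},
  {"dx": 0, "dy": 0, "dz": 0, "rx": 0, "ry": 0, "rz": 0},
  {"dx": 0, "dy": 0, "dz": 0, "rx": 0, "ry": 0, "rz": 0},
  {"dx": 0, "dy": 0, "dz": 0, "rx": 0, "ry": 0, "rz": 0},
  {"dx": 0, "dy": 0, "dz": 0, "rx": 0, "ry": 0, "rz": 0},
  {"dx": 0, "dy": 0, "dz": 0, "rx": 0, "ry": 0, "rz": 0},
  {"dx": 0, "dy": 0, "dz": 0.2, "rx": 0, "ry": 0, "rz": 0},
], claw=0, newtons=20)

```text
t: 15.65
tcp_pos: [0.5626, -0.0155, 0.0215]
tool_rot: [-0.019, 1.0, 0.0, -0.001]
force: [0.8, -0.2, 0.7]
finger_gap: 0.346
gripper_force: 21.4
```

Call:
move_arm([
  {"dx": 0, "dy": 0, "dz": 0.6, "rx": 0, "ry": 0, "rz": 0},
  {"dx": 0, "dy": 0, "dz": 1, "rx": 0, "ry": 0, "rz": 0},
  {"dx": 0, "dy": 0, "dz": 1, "rx": 0, "ry": 0, "rz": 0},
  {"dx": 0, "dy": 0.4, "dz": 1, "rx": 0, "ry": 0, "rz": 0},
  {"dx": -0.3, "dy": 0.8, "dz": 1, "rx": 0, "ry": 0, "rz": -0.1},
  {"dx": -0.4, "dy": 1, "dz": 1, "rx": 0, "ry": 0, "rz": -0.1},
  {"dx": -0.4, "dy": 1, "dz": 0.7, "rx": 0, "ry": 0, "rz": -0.1},
  {"dx": -0.4, "dy": 1, "dz": 0.4, "rx": 0, "ry": 0, "rz": -0.05},
  {"dx": -0.4, "dy": 1, "dz": 0.2, "rx": 0, "ry": 0, "rz": 0},
  {"dx": -0.4, "dy": 1, "dz": 0, "rx": 0, "ry": 0, "rz": 0},
])

```text
t: 16.9
tcp_pos: [0.5055, 0.1402, 0.1959]
tool_rot: [0.073, 0.997, 0.0, 0.001]
force: [0.8, -0.3, -1.2]
finger_gap: 0.345
gripper_force: 21.4
```

Call:
move_arm([
  {"dx": 0, "dy": 1, "dz": 0, "rx": 0, "ry": 0, "rz": 0},
  {"dx": 0, "dy": 1, "dz": 0, "rx": 0, "ry": 0, "rz": 0},
  {"dx": 0, "dy": 0.8, "dz": 0, "rx": 0, "ry": 0, "rz": 0},
  {"dx": 0, "dy": 0.4, "dz": 0, "rx": 0, "ry": 0, "rz": 0},
  {"dx": 0, "dy": 0, "dz": 0, "rx": 0, "ry": 0, "rz": 0},
  {"dx": 0, "dy": 0, "dz": -0.4, "rx": 0, "ry": 0, "rz": 0},
  {"dx": 0, "dy": 0, "dz": -0.8, "rx": 0, "ry": 0, "rz": 0},
  {"dx": 0, "dy": 0, "dz": -0.8, "rx": 0, "ry": 0, "rz": 0},
  {"dx": 0, "dy": 0, "dz": -0.6, "rx": 0, "ry": 0, "rz": 0},
  {"dx": 0, "dy": 0, "dz": 0, "rx": 0, "ry": 0, "rz": 0},
])

```text
t: 18.15
tcp_pos: [0.5047, 0.2186, 0.1278]
tool_rot: [0.073, 0.997, -0.001, -0.002]
force: [-0.5, -1.1, -0.2]
finger_gap: 0.344
gripper_force: 21.4
```

Call:
move_arm([
  {"dx": 0, "dy": 0, "dz": -0.5, "rx": 0, "ry": 0, "rz": 0},
  {"dx": 0, "dy": 0, "dz": -0.5, "rx": 0, "ry": 0, "rz": 0},
  {"dx": 0, "dy": 0, "dz": -0.4, "rx": 0, "ry": 0, "rz": 0},
  {"dx": 0, "dy": 0, "dz": -0.2, "rx": 0, "ry": 0, "rz": 0},
  {"dx": 0, "dy": 0, "dz": -0.04, "rx": 0, "ry": 0, "rz": 0},
  {"dx": 0, "dy": 0, "dz": 0, "rx": 0, "ry": 0, "rz": 0},
  {"dx": 0, "dy": 0, "dz": 0, "rx": 0, "ry": 0, "rz": 0},
  {"dx": 0, "dy": 0, "dz": 0, "rx": 0, "ry": 0, "rz": 0},
  {"dx": 0, "dy": 0, "dz": 0, "rx": 0, "ry": 0, "rz": 0},
  {"dx": 0, "dy": 0, "dz": 0, "rx": 0, "ry": 0, "rz": 0},
])

```text
t: 19.4
tcp_pos: [0.5057, 0.2194, 0.0884]
tool_rot: [0.073, 0.997, 0.0, 0.0]
force: [-0.2, 0.6, 0.1]
finger_gap: 0.344
gripper_force: 21.4
```

Call:
move_arm([
  {"dx": 0, "dy": 0, "dz": 0, "rx": 0, "ry": 0, "rz": 0},
  {"dx": 0, "dy": 0, "dz": 0, "rx": 0, "ry": 0, "rz": 0},
  {"dx": 0, "dy": 0, "dz": 0, "rx": 0, "ry": 0, "rz": 0},
  {"dx": 0, "dy": 0, "dz": 0, "rx": 0, "ry": 0, "rz": 0},
  {"dx": 0, "dy": 0, "dz": 0.5, "rx": 0, "ry": 0, "rz": 0},
  {"dx": 0, "dy": 0, "dz": 1, "rx": 0, "ry": 0, "rz": 0},
  {"dx": 0, "dy": 0, "dz": 1, "rx": 0, "ry": 0, "rz": 0},
  {"dx": 0, "dy": 0, "dz": 1, "rx": 0, "ry": 0, "rz": 0},
  {"dx": 0, "dy": 0, "dz": 1, "rx": 0, "ry": 0, "rz": 0},
  {"dx": 0, "dy": -0.6, "dz": 1, "rx": 0, "ry": 0, "rz": 0},
], claw=55)

```text
t: 20.65
tcp_pos: [0.5056, 0.2048, 0.2276]
tool_rot: [0.072, 0.997, 0.0, 0.001]
force: [0.3, -0.9, 0.2]
finger_gap: 0.55
gripper_force: 0.0
```

```bash
python3 - <<'E'
from h import *
m=cams.camera_model('wrist'); sd=cams.camera_model('side'); im=snap('wrist','w8.png'); side=snap('side','side8.png')
def blob(im,lo,hi,box):
    u0,v0,u1,v1=box; mk=cv2.inRange(cv2.cvtColor(im[v0:v1,u0:u1],cv2.COLOR_RGB2HSV),lo,hi)
    n,l,st,ce=cv2.connectedComponentsWithStats(mk); i=1+st[1:,4].argmax(); return ce[i]+[u0,v0],st[i][4]
G=((40,100,50),(75,255,255))
a=blob(im,*G,(160,100,500,300)); b=blob(side,*G,(180,215,300,385)); print(a,b,tri(m,a[0],sd,b[0]))
# dark squares inside the well (side view red zone): from wrist
g=im.max(2); mk=(g<75).astype(np.uint8); 
n,l,st,ce=cv2.connectedComponentsWithStats(mk)
for i in range(1,n):
    if 300<st[i][4]<3000: print(st[i],onz(m,ce[i],.07).round(3))
E
```

```text
(array([391.82275711, 229.21225383]), np.int32(457)) (array([236.2372093 , 315.49767442]), np.int32(215)) (array([0.57562805, 0.28901208, 0.07004533]), np.float64(7.830449306550001e-05))
[ 589    0   51  121 2794] [0.422 0.524 0.07 ]
[ 46  81  26  39 459] [ 0.379 -0.044  0.07 ]
[277 144 142   4 382] [0.469 0.246 0.07 ]
[283 151  93  90 590] [0.563 0.223 0.07 ]
[ 372  151   46   90 2320] [0.533 0.292 0.07 ]
[314 167  28  31 772] [0.506 0.22  0.07 ]
[125 192  35  27 625] [0.503 0.006 0.07 ]
[   0  202   46   57 2059] [ 0.515 -0.16   0.07 ]
[313 202  26  30 625] [0.547 0.213 0.07 ]
[317 245  29  37 622] [0.61  0.212 0.07 ]
[  0 318  21  34 452] [ 0.664 -0.261  0.07 ]
```

Call:
move_arm([
  {"dx": 0, "dy": -0.6, "dz": 0.4, "rx": 0, "ry": 0, "rz": 0},
  {"dx": 0, "dy": -0.98, "dz": 0.5, "rx": 0, "ry": 0, "rz": -0.27},
  {"dx": 0, "dy": -0.98, "dz": 0.5, "rx": 0, "ry": 0, "rz": -0.27},
  {"dx": 0, "dy": -0.98, "dz": 0.5, "rx": 0, "ry": 0, "rz": -0.27},
  {"dx": 0, "dy": -0.98, "dz": 0.5, "rx": 0, "ry": 0, "rz": -0.27},
  {"dx": 0.1, "dy": -0.98, "dz": 0.5, "rx": 0, "ry": 0, "rz": -0.27},
  {"dx": 0.1, "dy": -0.98, "dz": 0, "rx": 0, "ry": 0, "rz": -0.27},
  {"dx": 0.1, "dy": -0.98, "dz": 0, "rx": 0, "ry": 0, "rz": -0.27},
  {"dx": 0.1, "dy": -0.98, "dz": 0, "rx": 0, "ry": 0, "rz": -0.27},
  {"dx": 0.1, "dy": -0.98, "dz": 0, "rx": 0, "ry": 0, "rz": 0},
], claw=100)

```text
t: 22.0
tcp_pos: [0.5175, -0.0323, 0.2976]
tool_rot: [0.596, 0.803, -0.0, -0.001]
force: [0.5, 0.8, -0.4]
finger_gap: 1.001
gripper_force: 0.0
```

Call:
move_arm([
  {"dx": 0.1, "dy": -0.98, "dz": 0, "rx": 0, "ry": 0, "rz": 0},
  {"dx": 0.1, "dy": -0.98, "dz": 0, "rx": 0, "ry": 0, "rz": 0},
  {"dx": 0.1, "dy": -0.98, "dz": 0, "rx": 0, "ry": 0, "rz": 0},
  {"dx": 0.1, "dy": -0.98, "dz": 0, "rx": 0, "ry": 0, "rz": 0},
  {"dx": 0, "dy": -0.98, "dz": 0, "rx": 0, "ry": 0, "rz": 0},
  {"dx": 0, "dy": -0.98, "dz": 0, "rx": 0, "ry": 0, "rz": 0},
  {"dx": 0, "dy": -0.98, "dz": 0, "rx": 0, "ry": 0, "rz": 0},
  {"dx": 0, "dy": -0.98, "dz": 0, "rx": 0, "ry": 0, "rz": 0},
  {"dx": 0, "dy": 0, "dz": 0, "rx": 0, "ry": 0, "rz": 0},
  {"dx": 0, "dy": 0, "dz": 0, "rx": 0, "ry": 0, "rz": 0},
])

```text
t: 23.25
tcp_pos: [0.5278, -0.2267, 0.298]
tool_rot: [0.596, 0.803, 0.0, -0.001]
force: [-0.9, 0.7, 0.8]
finger_gap: 1.0
gripper_force: 0.0
```

```bash
python3 - <<'E'
from h import *
s=sensors.sense();print(s['t'],s['tcp_pos'],s['tool_rot'],s['q'].round(2))
m=cams.camera_model('wrist'); im=snap('wrist','w9.png'); side=snap('side','side9.png')
for P in [(.5287,-.247,.147),(.5297,-.2495,.012)]: print(proj(m,P))
c=np.vstack([im,]); b=cv2.resize(side[130:230,340:400],(240,400),interpolation=2)
z=np.hstack([im[:,60:560],b]); cv2.imwrite('pics/c9.png',np.clip(z[:,:,::-1]*1.5,0,255).astype(np.uint8))
E
```

```text
23.25 [ 0.52778782 -0.22666389  0.29795121] [ 5.95799500e-01  8.03132829e-01  2.22366521e-04 -7.51174728e-04] [-0.6   0.39  1.48  0.    1.28 -0.89]
[309.86974052 201.9664504 ]
[311.33864382 174.73216602]
```

View pics/c9.png

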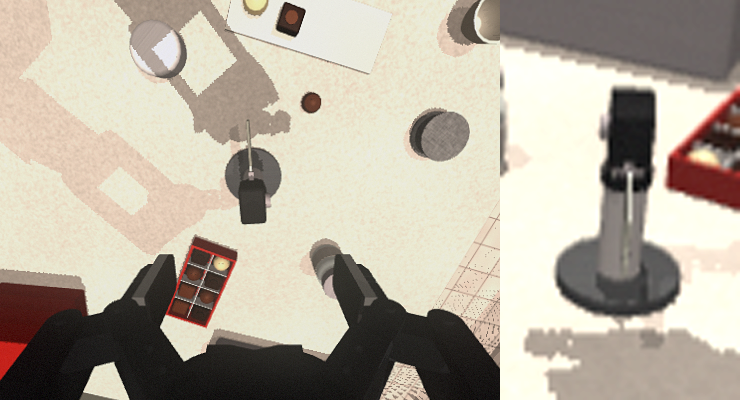

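The wrist crop shows the grip top at full-image (313,208), with the button at (328,202) on its right (+x) side and the flag edge running from (311,178) to (307,120). The gripper is nearly aligned already. No bystander is near the fingers' path: the box and jar are well below and beyond.

```bash
python3 - <<'E'
from h import *
m=cams.camera_model('wrist'); s=sensors.sense(); im=cv2.imread('pics/w9.png'); g=im.max(2)
a,b=onz(m,(311,178),.11),onz(m,(307,120),.11); print('flag',a,b,np.degrees(np.arctan2(-(b-a)[0],(b-a)[1])))
n=s['tool_rot']; print('tool y yaw from x', np.degrees(np.arctan2(n[1]**2-n[0]**2,2*n[0]*n[1])))
for th in(28,36,44):
    mk=(g<th).astype(np.uint8); mk[:,:290]=0;mk[:,345:]=0;mk[:165]=0;mk[235:]=0
    mk=cv2.morphologyEx(mk,cv2.MORPH_OPEN,np.ones((5,5)))
    c=max(cv2.findContours(mk,0,1)[0],key=cv2.contourArea)
    P=np.array([onz(m,p[0],.147)[:2] for p in c],np.float32); r=cv2.minAreaRect(P*1000); print(th,r,cv2.boundingRect(c))
g2=cv2.resize(g[170:235:3,292:340:2],None,fx=1,fy=1); print(g2)
# foot
mk=((g<85)&(g>40)).astype(np.uint8); print('foot ctr est',onz(m,(313,174),.012))
t=cams.camera_model('top'); print('proj', proj(m,(.5297,-.2495,.012)))
E
```

```text
flag [ 0.52466197 -0.2293452   0.11      ] [ 0.50048339 -0.16500434  0.11      ] 20.59566063755109
tool y yaw from x 16.919531214828293Traceback (most recent call last):
  File "<stdin>", line 8, in <module>
ValueError: max() iterable argument is empty
```

```bash
python3 - <<'E'
from h import *
m=cams.camera_model('wrist'); im=cv2.imread('pics/w9.png'); g=im.max(2)
print(g[172:230:3,294:338:2])
E
```

```text
[[ 64  64  67  50  47  53  64  82 124 125  65  70  71  69  70  71  71  71
   71  71  70  70]
 [ 64  64  64  45  45  63  64  94 127 121  62  71  69  68  70  70  71  70
   71  68  68  69]
 [ 65  62  62  47  46  65  67  57  88  88  46  46  66  73  70  70  68  70
   69  69  69  69]
 [ 64  65  65  52  36  33  33  35  32  32  34  32  35  34  35  72  69  70
   70  70  70  69]
 [ 63  65  65  33  37  33  34  37  34  34  35  31  33  35  33  49  68  67
   67  68  68  69]
 [ 64  63  59  32  34  34  33  36  35  35  36  35  34  33  34  37  62  69
   69  69  69  69]
 [ 65  63  48  37  40  37  40  41  41  37  40  40  42  39  39  36  53  67
   68  68  65  90]
 [ 59  64  44  41  43  44  43  44  45  44  45  46  44  45  41  39  57  63
   64  67  74 155]
 [121  60  55  40  44  44  42  45  43  45  43  42  43  44  42  39 100  93
   69 135 158 155]
 [149 156 120  36  44  45  44  44  44  43  43  44  46  44  45  33 132 125
  132 157 156 156]
 [153 155 136  34  44  46  44  43  40  41  40  43  43  43  42  32 145 145
  146 155 157 157]
 [154 153 145  33  41  42  41  41  42  44  43  43  41  43  44  34 108 127
  124 158 156 155]
 [156 155 160  26  41  41  42  42  43  42  42  41  41  41  40  37 117 150
  155 157 155 155]
 [156 154 159  62  40  44  43  40  43  41  43  41  41  43  42  37 123 157
  155 154 155 156]
 [155 156 158  90  38  41  42  41  42  41  41  44  42  41  41  37 113 156
  156 156 157 156]
 [156 155 155 130  37  43  41  43  42  42  40  41  41  44  42  40 108 156
  156 156 156 155]
 [155 155 157 131  37  41  42  41  42  42  40  42  40  44  43  38 112 157
  155 155 155 155]
 [156 157 156 159  57  31  33  31  37  47  60  78  76 112 124 144 158 156
  156 155 156 156]
 [156 155 155 156 154 156 158 155 157 156 157 155 156 156 156 156 155 156
  156 156 155 156]
 [155 155 157 155 155 155 155 155 155 155 156 156 156 156 156 157 156 155
  156 156 157 155]]
```

```bash
python3 - <<'E'
from h import *
m=cams.camera_model('wrist')
C=[(298.5,190.5),(325,188.5),(326.5,221.5),(302,224)]
P=np.array([onz(m,c,.147)[:2] for c in C])*1000; print(P.round(1),P.mean(0),[np.linalg.norm(P[i]-P[i-1]).round(1) for i in range(4)])
for i,j in((0,1),(3,2)): d=P[j]-P[i]; print('x edge yaw',np.degrees(np.arctan2(d[1],d[0])))
for i,j in((3,0),(2,1)): d=P[j]-P[i]; print('y edge yaw',np.degrees(np.arctan2(-d[0],d[1])))
# side-view + wrist triangulate of foot centre
g=cv2.imread('pics/top0.png').max(2)
E
```

```text
[[ 513.1 -237.5]
 [ 540.4 -226.8]
 [ 554.1 -264. ]
 [ 528.1 -275.2]] [ 533.93902411 -250.8509339 ] [np.float64(40.5), np.float64(29.3), np.float64(39.6), np.float64(28.3)]
x edge yaw 21.50246769806518
x edge yaw 23.34871103653114
y edge yaw 21.628198834745785
y edge yaw 20.20006508824512
```

Call:
move_arm([
  {"dx": 0.1, "dy": -0.45, "dz": -0.3, "rx": 0, "ry": 0, "rz": 0.07},
  {"dx": 0.1, "dy": -0.5, "dz": -0.6, "rx": 0, "ry": 0, "rz": 0.07},
  {"dx": 0, "dy": 0, "dz": -0.7, "rx": 0, "ry": 0, "rz": 0},
  {"dx": 0, "dy": 0, "dz": -0.7, "rx": 0, "ry": 0, "rz": 0},
  {"dx": 0, "dy": 0, "dz": -0.4, "rx": 0, "ry": 0, "rz": 0},
  {"dx": 0, "dy": 0, "dz": -0.2, "rx": 0, "ry": 0, "rz": 0},
  {"dx": 0, "dy": 0, "dz": 0, "rx": 0, "ry": 0, "rz": 0},
  {"dx": 0, "dy": 0, "dz": 0, "rx": 0, "ry": 0, "rz": 0},
  {"dx": 0, "dy": 0, "dz": 0, "rx": 0, "ry": 0, "rz": 0},
  {"dx": 0, "dy": 0, "dz": 0, "rx": 0, "ry": 0, "rz": 0},
])

```text
t: 24.6
tcp_pos: [0.5333, -0.251, 0.2262]
tool_rot: [0.566, 0.824, 0.0, 0.0]
force: [-0.1, -0.4, 0.8]
finger_gap: 1.002
gripper_force: 0.0
```

```bash
python3 - <<'E'
from h import *
s=sensors.sense(); m=cams.camera_model('wrist'); im=snap('wrist','w10.png'); g=im.max(2); print(s['t'],s['tcp_pos'],s['tool_rot'])
n=s['tool_rot']; print('tool yaw',np.degrees(np.arctan2(n[1]**2-n[0]**2,2*n[0]*n[1])))
# top face: dark, bounded to the grip; row-wise left/right dark extents
for v in range(150,260,6):
    r=np.where(g[v,270:360]<54)[0]+270
    print(v,(r.min(),r.max(),len(r),int(np.median(g[v,r]))) if len(r) else None)
print('tcp axis at z .147',proj(m,[*s['tcp_pos'][:2],.147]))
E
```

```text
24.6 [ 0.53331289 -0.25102471  0.22615619] [5.65909988e-01 8.24466959e-01 4.06792011e-06 3.45159208e-04]
tool yaw 21.06898253357464
150 (np.int64(287), np.int64(321), 31, 47)
156 (np.int64(283), np.int64(325), 32, 47)
162 (np.int64(297), np.int64(324), 14, 48)
168 (np.int64(298), np.int64(302), 5, 43)
174 (np.int64(299), np.int64(327), 26, 35)
180 (np.int64(298), np.int64(329), 32, 31)
186 (np.int64(296), np.int64(330), 35, 33)
192 (np.int64(289), np.int64(331), 37, 35)
198 (np.int64(296), np.int64(330), 35, 35)
204 (np.int64(297), np.int64(330), 34, 36)
210 (np.int64(297), np.int64(330), 34, 37)
216 (np.int64(297), np.int64(329), 33, 41)
222 (np.int64(297), np.int64(329), 33, 40)
228 (np.int64(298), np.int64(328), 31, 41)
234 None
240 None
246 None
252 None
258 None
tcp axis at z .147 [314.22187438 208.46772272]
```

The grip spans columns 297 to 330 and the tool axis is at 314, so it's centred and aligned with the tool at 21°. Going down and squeezing.

Call:
move_arm([
  {"dx": 0, "dy": 0, "dz": -0.7, "rx": 0, "ry": 0, "rz": 0},
  {"dx": 0, "dy": 0, "dz": -0.9, "rx": 0, "ry": 0, "rz": 0},
  {"dx": 0, "dy": 0, "dz": -0.9, "rx": 0, "ry": 0, "rz": 0},
  {"dx": 0, "dy": 0, "dz": -0.8, "rx": 0, "ry": 0, "rz": 0},
  {"dx": 0, "dy": 0, "dz": -0.7, "rx": 0, "ry": 0, "rz": 0},
  {"dx": 0, "dy": 0, "dz": -0.5, "rx": 0, "ry": 0, "rz": 0},
  {"dx": 0, "dy": 0, "dz": -0.22, "rx": 0, "ry": 0, "rz": 0},
  {"dx": 0, "dy": 0, "dz": 0, "rx": 0, "ry": 0, "rz": 0},
  {"dx": 0, "dy": 0, "dz": 0, "rx": 0, "ry": 0, "rz": 0},
  {"dx": 0, "dy": 0, "dz": 0, "rx": 0, "ry": 0, "rz": 0},
])

```text
t: 25.9
tcp_pos: [0.5336, -0.2511, 0.1085]
tool_rot: [0.566, 0.825, -0.0, 0.001]
force: [0.1, 0.7, -0.4]
finger_gap: 1.005
gripper_force: 0.0
```

Call:
move_arm([
  {"dx": 0, "dy": 0, "dz": 0, "rx": 0, "ry": 0, "rz": 0},
  {"dx": 0, "dy": 0, "dz": 0, "rx": 0, "ry": 0, "rz": 0},
  {"dx": 0, "dy": 0, "dz": 0, "rx": 0, "ry": 0, "rz": 0},
  {"dx": 0, "dy": 0, "dz": 0, "rx": 0, "ry": 0, "rz": 0},
  {"dx": 0, "dy": 0, "dz": 0, "rx": 0, "ry": 0, "rz": 0},
  {"dx": 0, "dy": 0, "dz": 0, "rx": 0, "ry": 0, "rz": 0},
  {"dx": 0, "dy": 0, "dz": 0, "rx": 0, "ry": 0, "rz": 0},
  {"dx": 0, "dy": 0, "dz": 0, "rx": 0, "ry": 0, "rz": 0},
  {"dx": 0, "dy": 0, "dz": 0, "rx": 0, "ry": 0, "rz": 0},
  {"dx": 0, "dy": 0, "dz": 0, "rx": 0, "ry": 0, "rz": 0},
], claw=0, newtons=40)

```text
t: 27.15
tcp_pos: [0.5332, -0.2512, 0.1084]
tool_rot: [0.566, 0.824, -0.0, 0.0]
force: [-3.0, 0.3, 5.3]
finger_gap: 0.357
gripper_force: 42.8
```

The gap is 30.4 mm, so the button is fully in and the lateral force is small. Pulling up.

Call:
move_arm([
  {"dx": 0, "dy": 0, "dz": 0.15, "rx": 0, "ry": 0, "rz": 0},
  {"dx": 0, "dy": 0, "dz": 0.2, "rx": 0, "ry": 0, "rz": 0},
  {"dx": 0, "dy": 0, "dz": 0.2, "rx": 0, "ry": 0, "rz": 0},
  {"dx": 0, "dy": 0, "dz": 0.2, "rx": 0, "ry": 0, "rz": 0},
  {"dx": 0, "dy": 0, "dz": 0.2, "rx": 0, "ry": 0, "rz": 0},
  {"dx": 0, "dy": 0, "dz": 0.2, "rx": 0, "ry": 0, "rz": 0},
  {"dx": 0, "dy": 0, "dz": 0.2, "rx": 0, "ry": 0, "rz": 0},
  {"dx": 0, "dy": 0, "dz": 0.2, "rx": 0, "ry": 0, "rz": 0},
  {"dx": 0, "dy": 0, "dz": 0, "rx": 0, "ry": 0, "rz": 0},
  {"dx": 0, "dy": 0, "dz": 0, "rx": 0, "ry": 0, "rz": 0},
])

```text
t: 28.4
tcp_pos: [0.5332, -0.251, 0.1466]
tool_rot: [0.566, 0.824, -0.0, 0.0]
force: [-0.0, -1.9, -2.7]
finger_gap: 0.353
gripper_force: 42.0
```

Call:
move_arm([
  {"dx": 0, "dy": 0, "dz": 0.2, "rx": 0, "ry": 0, "rz": 0},
  {"dx": 0, "dy": 0, "dz": 0.2, "rx": 0, "ry": 0, "rz": 0},
  {"dx": 0, "dy": 0, "dz": 0.2, "rx": 0, "ry": 0, "rz": 0},
  {"dx": 0, "dy": 0, "dz": 0.2, "rx": 0, "ry": 0, "rz": 0},
  {"dx": 0, "dy": 0, "dz": 0.2, "rx": 0, "ry": 0, "rz": 0},
  {"dx": 0, "dy": 0, "dz": 0.2, "rx": 0, "ry": 0, "rz": 0},
  {"dx": 0, "dy": 0, "dz": 0.2, "rx": 0, "ry": 0, "rz": 0},
  {"dx": 0, "dy": 0, "dz": 0.2, "rx": 0, "ry": 0, "rz": 0},
  {"dx": 0, "dy": 0, "dz": 0, "rx": 0, "ry": 0, "rz": 0},
  {"dx": 0, "dy": 0, "dz": 0, "rx": 0, "ry": 0, "rz": 0},
])

```text
t: 29.65
tcp_pos: [0.5332, -0.2509, 0.1866]
tool_rot: [0.566, 0.824, -0.0, 0.0]
force: [0.5, -4.0, -8.2]
finger_gap: 0.355
gripper_force: 41.6
```

Call:
move_arm([
  {"dx": 0, "dy": 0, "dz": 0.1, "rx": 0, "ry": 0, "rz": 0},
  {"dx": 0, "dy": 0, "dz": 0.1, "rx": 0, "ry": 0, "rz": 0},
  {"dx": 0, "dy": 0, "dz": 0.1, "rx": 0, "ry": 0, "rz": 0},
  {"dx": 0, "dy": 0, "dz": 0.1, "rx": 0, "ry": 0, "rz": 0},
  {"dx": 0, "dy": 0, "dz": 0.05, "rx": 0, "ry": 0, "rz": 0},
  {"dx": 0, "dy": 0, "dz": 0.04, "rx": 0, "ry": 0, "rz": 0},
  {"dx": 0, "dy": 0, "dz": 0, "rx": 0, "ry": 0, "rz": 0},
  {"dx": 0, "dy": 0, "dz": 0, "rx": 0, "ry": 0, "rz": 0},
  {"dx": 0, "dy": 0, "dz": 0, "rx": 0, "ry": 0, "rz": 0},
  {"dx": 0, "dy": 0, "dz": 0, "rx": 0, "ry": 0, "rz": 0},
])

```text
t: 30.9
tcp_pos: [0.5331, -0.2509, 0.1987]
tool_rot: [0.566, 0.824, -0.0, -0.0]
force: [1.0, -4.0, -10.2]
finger_gap: 0.354
gripper_force: 41.5
```

Call:
move_arm([
  {"dx": 0, "dy": 0, "dz": 0.03, "rx": 0, "ry": 0, "rz": 0},
  {"dx": 0, "dy": 0, "dz": 0.03, "rx": 0, "ry": 0, "rz": 0},
  {"dx": 0, "dy": 0, "dz": 0, "rx": 0, "ry": 0, "rz": 0},
  {"dx": 0, "dy": 0, "dz": 0, "rx": 0, "ry": 0, "rz": 0},
  {"dx": 0, "dy": 0, "dz": 0, "rx": 0, "ry": 0, "rz": 0},
  {"dx": 0, "dy": 0, "dz": 0, "rx": 0, "ry": 0, "rz": 0},
  {"dx": 0, "dy": 0, "dz": 0, "rx": 0, "ry": 0, "rz": 0},
  {"dx": 0, "dy": 0, "dz": 0, "rx": 0, "ry": 0, "rz": 0},
  {"dx": 0, "dy": 0, "dz": 0, "rx": 0, "ry": 0, "rz": 0},
  {"dx": 0, "dy": 0, "dz": 0, "rx": 0, "ry": 0, "rz": 0},
], newtons=50)

```text
t: 32.15
tcp_pos: [0.5331, -0.2508, 0.1989]
tool_rot: [0.566, 0.824, 0.0, -0.0]
force: [2.5, -5.2, -17.3]
finger_gap: 0.348
gripper_force: 53.1
```

```bash
python3 - <<'E'
from h import *
s=sensors.sense(); print(s['t'],s['tcp_pos'],s['force'],s['finger_gap'])
sd=cams.camera_model('side'); b=snap('side','side11.png')
mk=cv2.inRange(cv2.cvtColor(b[215:385,180:300],cv2.COLOR_RGB2HSV),(40,100,50),(75,255,255)); n,l,st,ce=cv2.connectedComponentsWithStats(mk); i=1+st[1:,4].argmax(); print('green px (was 236.2,315.5)',ce[i]+[180,215])
# flag in side view: white plate columns; compare bottom/top rows start vs now
a=cv2.imread('pics/side0.png')[:,:,::-1]
for im in(a,b):
    d=np.abs(im.astype(int)-(b if im is a else a)).sum(2)>60; 
v=np.where(d[100:260,350:400].any(1))[0]+100; print('changed rows',v.min(),v.max())
for z in (.105,.195,.008,.018,.092,.11,.20): print(z,proj(sd,(.532,-.2505,z)).round(1),proj(sd,(.532-.36*.06,-.2505+.93*.06,z)).round(1))
E
```

```text
32.15 [ 0.53306852 -0.25082252  0.19894682] [  2.46165244  -5.22026275 -17.34808935] 0.3481457609965303
green px (was 236.2,315.5) [236.28110599 315.50691244]
changed rows 100 259
0.105 [372.2 168.4] [372.4 179.7]
0.195 [375. 138.] [375.4 148.2]
0.008 [369.4 197.8] [369.4 210. ]
0.018 [369.7 194.9] [369.7 207. ]
0.092 [371.8 172.5] [371.9 183.9]
0.11 [372.3 166.8] [372.5 178. ]
0.2 [375.2 136.2] [375.5 146.4]
```

The pull rose to 17 N while the tool advanced only 0.2 mm, so it's at the second stop. Total travel is 90.5 mm and the pan hasn't moved. Handing in.

```bash
python3 -c "
from h import *
print(order.sign_off())"
```

```text
the job is handed in; nothing more can be done
None
```

I added two squares to the box, which puts the pan at an estimated 0.055 m, inside the 0.040–0.064 window; the flag was still held at its second stop (90.5 mm up, button in) when I handed the job in at about 32 s.

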